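# Let the bananas out of the hopper and ease its lid down

## Task

A cluster of green bananas waits behind the sloping lid of the steel hopper chute. With your fingertips press the red lever pad beside the chute right down, so that the lid stands wide open, and keep it down until the bananas have slid into the pan at the foot of the chute; then let the lever rise slowly under your fingers, all the way up, so that the lid comes down gently, without slamming, and is fully shut. Do not touch the bananas or the lid themselves, and leave the other things on the table where they stand.

Things in the scene. Friction and masses are not known exactly. Their poses are not given: they have to be found in the camera images.
- pan (a point): Middle of the pan floor of the fixed stainless steel hopper chute, 12 mm above the table; its x axis points up the chute, away from the robot, y to the lever's side, z up; turned -20 to +11 degrees. The chute is 208 mm wide and reaches from x = -0.082 to +0.450. The flat pan, with 66 mm walls and a blue foam pad at its end, reaches to x = +0.080; from there a slippery floor rises at 24 degrees.
- lever_pad (a point): Centre of the upper face of the red lever pad, the place to press: 38 x 34 mm, nothing above it, 96 mm outside the chute's side plate (pan frame x = +0.060, y = +0.200). Untouched it is 156 mm above the table, its robot side tilted up 17 degrees; right down it is 78 mm lower, tilted 17 degrees the other way, 8 mm nearer the robot. It takes about 4 N at first, 11 N at the bottom.
- pivot (a point): The lever's pivot axis (along the chute's y), in the plane of the lever's hand arm: pan frame x = +0.180, y = +0.200, 105 mm above the table. The pad's centre turns about it at a radius of 131 mm, so a vertical stroke stays on the pad.
- lever (a joint): Angle of the lever, rad: 0 = up (lid shut), 0.61 = right down on its stop. A rod links it to the lid, so that both always move together, the lid 1.7 times as far. It has no latch: let go, it comes up as the lid falls.
- lid (a joint): Angle of the lid, rad: 0 = shut, 1.04 = wide open (level, 0.22 m up). Steel plate 192 x 155 mm, hinged at its upper edge, opening towards the robot. Above 0.9 is wide open, below 0.04 shut. It falls by its own weight: let go when wide open it shuts in 0.3 s at nearly 5 rad/s, a slam. More than 2 rad/s while closing (the pad rising at 0.15 m/s) counts as slamming.
- lid_edge (a point): Middle of the lid's lower edge; with the lid shut it stands on the sloping floor at x = +0.200 in the pan's frame. The hinge is at x = +0.270, 210 mm above the table; the chute's highest point, 232 mm, is there.
- cluster_mid (a point): Middle of the loose cluster of four green bananas in the chute (about 185 x 150 mm, 55 mm high, 0.4 to 0.65 kg). At the start it lies on the slope behind the lid, near x = +0.28 in the pan's frame. With the lid open it slides down by itself in about a second and stops at the foam pad, near x = +0.015; below x = +0.07 it is in the pan.
- cup: Bystander, loose: red plastic cup, 74 mm across, 95 mm high, origin at the centre of its foot; it stands beside the lever, 90 to 120 mm from its centre line, away from the chute.
- tape: Bystander, loose: roll of brown packing tape lying flat, 104 mm across, 48 mm high, origin at the centre of its underside; beside the lever like the cup, in front of it or behind (it and the cup may have changed places).
- wash_bottle: Bystander, loose: white plastic bottle with green label and cap, 68 mm across, 190 mm high, origin at the centre of its foot.
- glass_bottle: Bystander, loose: green glass bottle, 64 mm across, 210 mm high, origin at the centre of its foot.
- spare_cluster: Bystander, loose: three green bananas lying on the table, about 185 x 115 mm, 55 mm high, origin at the centre of the underside.
- knife: Bystander, loose: short knife lying flat with a dark wooden handle, 230 mm long, 20 mm high, origin at the blade end of the handle.
Not all that is in view belongs to the job. What is shaped like the part that bears cluster_mid but purple or white is not meant.

How it is judged:
On the way:
1. the fingers hold the lever down with the lid wide open until the bananas have slid into the pan (value of joint lid above 0.9 rad and x of cluster_mid in the frame of pan below 0.07 m and z of cluster_mid in the frame of pan below 0.063 m and contact force between the fingers and lever above 1 N), for 0.2 s.
At the end, for the whole second after the job is handed in: The lid is fully shut (below 0.04 rad) and the lever back up, and the bananas lie still in the pan at the foot of the chute (their middle within 70 mm of the pan's, along the chute) (value of joint lid below 0.04 rad and velocity of joint lid below 0.05 rad/s and x of cluster_mid in the frame of pan between -0.07 and 0.07 m and z of cluster_mid in the frame of pan below 0.063 m and linear speed of cluster below 0.03 m/s); the robot touches nothing.
It fails at once if the lid slams or drops: it closes faster than 2 rad/s (velocity of joint lid below -2 rad/s).
It fails at once if the robot touches the bananas in the chute (contact force between the arm and cluster above 0.5 N).
It fails at once if the robot touches the lid (contact force between the arm and lid above 0.5 N).
It fails at once if another thing on the table is moved by more than 20 mm (distance of any of cup, tape, wash_bottle, glass_bottle, spare_cluster, knife from where it was at the start of the episode above 0.02 m).
It also fails if it takes over 40 s, if anything falls off the work surface, if the arm or the gripper's body presses on something with over 40 N, if the wrist force passes 120 N, or if a joint passes its speed limit or range.

## Robot

A 6-joint arm with a two-finger parallel gripper is mounted at the origin on the work surface. World frame = base frame: x ahead of the robot, y to its left, z up, the work surface at z = 0. Lengths are in m, angles in rad, forces in N, time in s.
With the tool pointing down it reaches from about 0.35 to 0.775 m from the base axis. Payload 5.5 kg.
Tool frame: the origin (TCP) lies midway between the tips of the shut fingers; the grasp point (between the pads) lies 19 mm behind it; z points along the fingers, y is the direction in which the jaws open and shut (so a half turn about z gives the same grasp; the last joint's range is limited). The gripper opens to 85 mm and grips with 20 to 120 N. Pads are 22 mm wide; open, the fingers measure 114 mm over their backs; the gripper's body (76 mm by 85 mm) begins 54 mm behind the grasp point. The pads swing forward as they close: fully open they stand 13 mm farther back than shut.
Start: joints at [1.019, 0.313, 0.046, 1.304, 0, 1.431], TCP at [0.23, 0.527, 0.205] pointing down, gripper open.
Joint ranges: [-2.76, 2.76], [-0.86, 1.69], [-1.03, 1.26], [-2.2, 2.34], [-1.47, 1.5], [-3.14, 3.14]. Speed limits (rad/s): [2.57, 2.57, 3.14, 3.14, 3.14, 3.14].

## Interface

Orientations are given as a unit quaternion [w, x, y, z].
In Python, from workcell import env gives the robot as it stands.
- The arm moves only by the shell command python3 -m pendant 'ROWS' [FORCE]. ROWS is JSON, a list of rows, each a list of 3 entries, a list of its own where there are three numbers: the shift along the tool's x, y, z each as a share of 20 mm, from -1 to 1, then the turn about the tool's z as a share of 6 degrees, from -1 to 1, then the closure, from -1 (fully open) to 1 (shut). In form: [[[tx, ty, tz], turn, claw], ...]. A call has 1 to 12 rows; each row shifts and turns the commanded pose from where the row before left it, along the tool's axes as they then stand; what a row does not reach is not made up. A row lasts 1/8 s, in which the tool goes at most 62.5 mm and 10.7 degrees, less where a joint would pass 70% of its speed; a pose out of reach is approached as far as the arm can. A call with a number of a shift or a turn outside -1 to 1 is refused whole. A call with a gripper value outside its range is refused whole. The fingers move at their own pace and stop on an object; FORCE is the grip in N (left out, the last holds). Time passes only in rows, so rows that do not move let the fingers close. It gives the time, the measured TCP pose, the force and the opening at its end, in the units of the state.
- env.get_state(): the state, without advancing time (a new reading comes with each control period).
- env.read_camera(name): name is "scene" or "top"; returns a dict with "color" (480x640x3 uint8, blue, green, red), "mtx" (3x3 intrinsics, pixels), "view" (4x4, takes a point from world to camera coordinates). Camera axes: x right, y down, z forward; pixel columns grow to the right and rows downward; lengths in m; the calibration is good to about 2 mm. A picture is of the moment at which its call begins. There is no depth.
- env.hand_in(): hands the job in, once; it reports no verdict.
Trained networks look in the newest picture that a camera, given by its name, has taken for a name from the list of things; names that differ only in an ending like _2 or _b are one class to them, and where a whole thing is asked for, a point or a joint stands for the part that bears it (a point fixed in the world has none). Each returns a list of dicts, best first, with "p" (0 to 1); they miss things now and then, are a little off and sometimes report something else, mostly with a low value. They report only what shows in the picture. A call takes as long as a camera call. They do not tell look-alikes from the thing itself.
- env.boxes_of(camera, thing): "location" ([column, row] in pixels, amid what is visible of it).
- env.cut_out(camera, thing): "region" (480x640 bool, what is visible of it) and "location" ([column, row] in pixels, amid what is visible of it).
The state is a dict: "clock": time; "joint_pos": joint angles; "qvel": joint speeds; "tau": joint torques, N m; "tcp_pos": TCP position; "orientation": TCP orientation; "wrist_force": force on the tool from outside, world axes, zero at the start; "ft_torque": the same for the moment, N m; "finger_gap": finger opening in m.
Only numpy, scipy, OpenCV 4.12 (cv2) and the standard library are available. Lean on these libraries where they do the work, as an engineer would, in place of code of your own. Each camera call takes 0.05 s, during which the arm holds its last target.

## Working session

There is one attempt and no reset: what is moved stays moved. The work goes in short steps, Python scripts to look and compute and a shell command to move; the robot and the scene stay as the last step left them, time stands still between calls to the robot, and variables do not carry over. Pictures are saved under pics/ and viewed, and the job is handed in when it is done.

```bash
mkdir -p pics; ls
python3 - <<'E'
from workcell import env
import cv2
s=env.get_state(); print({k:s[k] for k in('clock','tcp_pos','orientation','wrist_force','finger_gap')})
for c in("scene","top"):
    r=env.read_camera(c); cv2.imwrite(f"pics/{c}0.png",r["color"]); print(c,r["mtx"],r["view"])
    for t in("lever_pad","pivot","lid","lid_edge","pan","cluster_mid","cup","tape","wash_bottle","glass_bottle","spare_cluster","knife","lever"):
        try: print(t,[(round(d["p"],2),[round(float(v)) for v in d["location"]]) for d in env.boxes_of(c,t)][:3])
        except Exception as e: print(t,e)
E
```

```text
pics
{'clock': 0.0, 'tcp_pos': array([0.22983799, 0.52641379, 0.20448581]), 'orientation': array([-3.29409675e-04,  2.04443957e-01,  9.78877805e-01, -8.95613776e-04]), 'wrist_force': array([-0.21922306, -0.5585237 ,  0.43178352]), 'finger_gap': 0.08509239159844713}
scene [[464.09949768   0.         315.01878464]
 [  0.         464.09949768 235.91399894]
 [  0.           0.           1.        ]] [[-0.80418518  0.59435298  0.0055435   0.43741502]
 [ 0.34405115  0.47308078 -0.81106312 -0.10665448]
 [-0.4846803  -0.6503377  -0.58493238  1.63723826]
 [ 0.          0.          0.          1.        ]]
lever_pad [(0.92, [303, 273]), (0.36, [249, 252])]
pivot [(0.7, [248, 252])]
lid [(0.92, [235, 219])]
lid_edge [(0.9, [239, 222]), (0.51, [415, 364])]
pan [(0.74, [252, 250])]
cluster_mid [(0.81, [318, 191]), (0.61, [211, 231])]
cup [(0.84, [329, 320])]
tape [(0.67, [369, 309]), (0.49, [251, 254]), (0.18, [236, 223])]
wash_bottle [(0.8, [446, 353])]
glass_bottle [(0.74, [414, 362]), (0.71, [369, 319]), (0.42, [239, 222])]
spare_cluster [(0.59, [486, 326])]
knife [(0.79, [260, 186])]
lever [(
[... 169 characters left out ...]
975337  0.01972544 -0.00510484]
 [-0.99735215 -0.01159508 -0.07179301  0.58281245]
 [ 0.07200402 -0.0189407  -0.99722448  1.53084677]
 [ 0.          0.          0.          1.        ]]
lever_pad [(0.67, [347, 153]), (0.58, [262, 198])]
pivot [(0.7, [326, 197]), (0.7, [230, 203]), (0.41, [164, 299])]
lid [(0.92, [336, 184]), (0.53, [333, 198])]
lid_edge [(0.63, [331, 182]), (0.27, [143, 240])]
pan [(0.74, [330, 197])]
cluster_mid [(0.93, [405, 321]), (0.92, [425, 185]), (0.81, [343, 152])]
cup [(0.96, [229, 202])]
tape [(0.7, [213, 241])]
wash_bottle [(0.91, [140, 241])]
glass_bottle [(0.69, [153, 216])]
spare_cluster [(0.65, [164, 300])]
knife [(0.92, [453, 273])]
lever [(0.64, [262, 204])]
```

View pics/scene0.png

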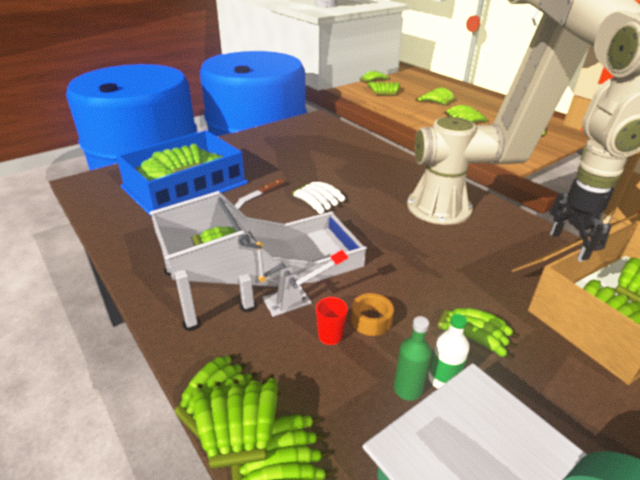

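View pics/top0.png

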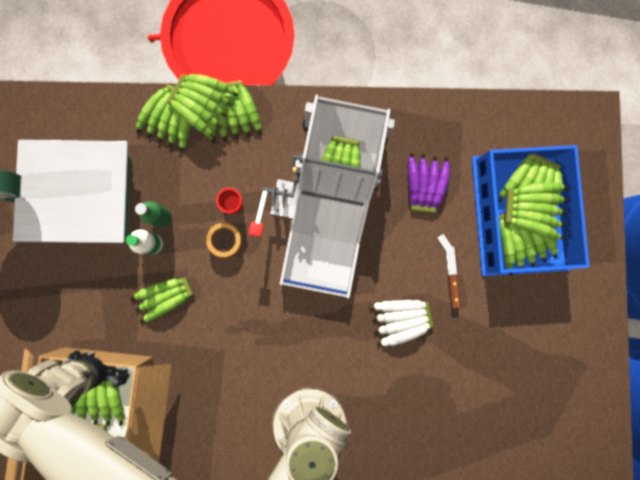

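The scene view shows the red lever pad at about (340,257) and the top view at (256,229). The networks' "lever_pad" is off it (303,273), so I'll segment the red pad by colour and fit the chute pose.

```bash
cat > h.py <<'E'
from workcell import env
import cv2,numpy as np
def proj(r,P):
    P=np.atleast_2d(P); c=P@r["view"][:3,:3].T+r["view"][:3,3]; q=c@r["mtx"].T; return q[:,:2]/q[:,2:]
def tri(rs,px):
    A=[]
    for r,(u,v) in zip(rs,px):
        M=r["mtx"]@r["view"][:3]; A+= [u*M[2]-M[0],v*M[2]-M[1]]
    X=np.linalg.svd(np.array(A))[2][-1]; return X[:3]/X[3]
def onz(r,px,z):
    R=r["view"][:3,:3];t=r["view"][:3,3];o=-R.T@t;d=R.T@np.linalg.inv(r["mtx"])@[*px,1]; return o+d*(z-o[2])/d[2]
def red(r,box):
    h=cv2.cvtColor(r["color"],cv2.COLOR_BGR2HSV); m=((h[...,0]<8)|(h[...,0]>172))&(h[...,1]>170)&(h[...,2]>100)
    k=np.zeros_like(m);x0,y0,x1,y1=box;k[y0:y1,x0:x1]=1;m&=k
    ys,xs=np.nonzero(m); return (xs.mean(),ys.mean()),len(xs)
E
python3 - <<'E'
from h import *
s=env.read_camera("scene");t=env.read_camera("top")
a=red(s,(325,242,355,272));b=red(t,(245,218,268,240));print(a,b)
X=tri([s,t],[a[0],b[0]]);print(X,proj(s,X),proj(t,X))
for n,r,bx in(("s",s,(140,170,400,360)),("t",t,(190,80,400,310))):
    x0,y0,x1,y1=bx;k=r["color"][y0:y1,x0:x1]; f=min(800/(x1-x0),600/(y1-y0)); cv2.imwrite(f"pics/crop_{n}.png",cv2.resize(k,None,fx=f,fy=f,interpolation=cv2.INTER_CUBIC));print(n,f)
E
```

```text
((np.float64(339.024), np.float64(256.824)), 125) ((np.float64(255.36153846153846), np.float64(230.07692307692307)), 130)
[0.58741949 0.16219997 0.14769018] [[339.90757883 256.86488362]] [[255.80220389 229.57199566]]
s 3.076923076923077
t 2.608695652173913
```

View pics/crop_t.png

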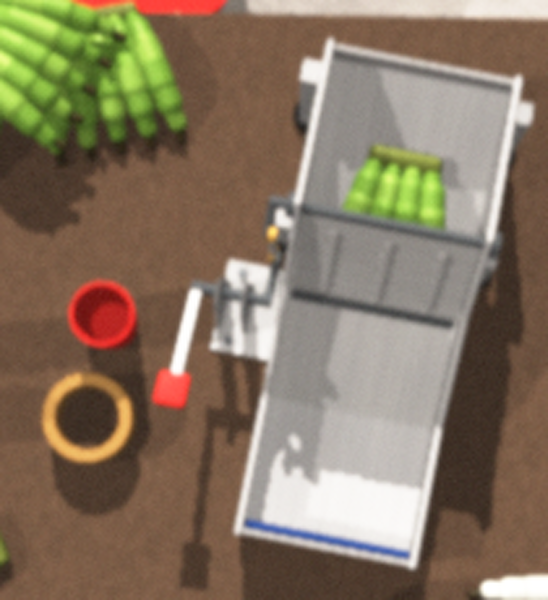

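View pics/crop_s.png

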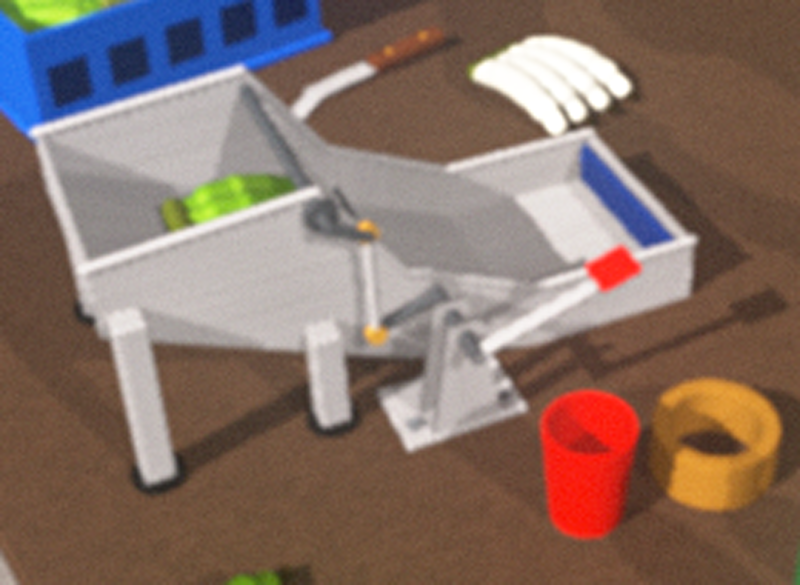

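Run:
```python
from h import *
t=env.read_camera("top");s=env.read_camera("scene")
f=2.6087
a=onz(t,(190+238/f,80+531/f),.072);b=onz(t,(190+414/f,80+565/f),.072)
print(a,b,np.linalg.norm(a-b))
y=(a-b)/np.linalg.norm(a-b);x=np.array([y[1],-y[0],0]);yaw=np.arctan2(x[1],x[0]);print("yaw",np.degrees(yaw))
pan=(a+b)/2+x*.082;pan[2]=.012
pad=pan+x*.06+y*.2;pad[2]=.156;print(pan,"pad",pad,proj(t,pad),proj(s,pad))
piv=pan+x*.18+y*.2;piv[2]=.105;print("pivot",piv,proj(t,piv),proj(s,piv))
c=env.boxes_of("top","cup")[0]["location"];q=env.boxes_of("top","tape")[0]["location"]
for n,l,z in(("cup",c,.06),("tape",q,.04)):
    P=onz(t,l,z);d=P-pan;print(n,P,"panframe",d@x,d@y)
def hy(r):
    pass
```

```text
[0.43323697 0.09069429 0.072     ] [ 0.39651565 -0.11074488  0.072     ] 0.20475886389223788
yaw -10.331279665718768
[ 0.49554687 -0.02473112  0.012     ] pad [0.59044197 0.16126598 0.156     ] [[255.88430194 228.2690195 ]] [[338.84952179 254.50060936]]
pivot [0.70849644 0.13974526 0.105     ] [[265.49613457 189.95803275]] [[295.21665856 283.90920964]]
cup [0.68123025 0.24665048 0.06      ] panframe 0.1340035583782014 0.3002820927209395
tape [0.55566673 0.30697755 0.04      ] panframe -0.00034325524145055274 0.3371126215932409
```

The chute yaw is about -10.3°. The pad from the chute fit is (0.590, 0.161, 0.156), and from colour triangulation (0.587, 0.162, 0.148). The second includes the pad's side faces, so the two agree. First I'll rise a little, square up with the chute and shut the fingers.

```bash
python3 -m pendant '[[[0,0,-0.5],-1,1],[[0,0,-0.5],-1,1],[[0,0,0],-0.2,1],[[0,0,0],0,1]]' 30
python3 - <<'E'
from h import *
from scipy.spatial.transform import Rotation as R
s=env.get_state();q=s["orientation"];M=R.from_quat([*q[1:],q[0]]).as_matrix();print(s["clock"],s["tcp_pos"],s["finger_gap"]);print(M)
d=np.array([.588,.161,.200])-s["tcp_pos"];print("tool mm",M.T@d*1000,"units",M.T@d/.02)
E
```

```text
clock: 2.2
tcp_pos: [0.2301, 0.5269, 0.2251]
orientation: [-0.0, 0.091, 0.996, -0.0]
wrist_force: [0.7, -0.7, -0.1]
finger_gap: 0.0123
2.2 [0.23010191 0.52685609 0.22506282] 0.012287751417745617
[[-9.83342909e-01  1.81760012e-01 -1.43466124e-04]
 [ 1.81760039e-01  9.83342892e-01 -2.10993498e-04]
 [ 1.02726213e-04 -2.33555369e-04 -9.99999967e-01]]
tool mm [-418.43714458 -294.70456833   25.08866406] units [-20.92185723 -14.73522842   1.2544332 ]
```

```bash
python3 -m pendant '[[[-0.5,-0.35,0],0,1],[[-1,-0.7,0],0,1],[[-1,-0.7,0],0,1],[[-1,-0.7,0],0,1],[[-1,-0.7,0],0,1],[[-1,-0.7,0],0,1],[[-1,-0.7,0],0,1],[[-1,-0.7,0],0,1],[[-1,-0.7,0],0,1],[[-1,-0.7,0],0,1],[[-1,-0.7,0],0,1],[[-1,-0.7,0],0,1]]'
python3 -m pendant '[[[-1,-0.7,0],0,1],[[-1,-0.7,0],0,1],[[-1,-0.7,0],0,1],[[-1,-0.7,0],0,1],[[-1,-0.7,0],0,1],[[-1,-0.7,0],0,1],[[-1,-0.7,0],0,1],[[-1,-0.7,0.2],0,1],[[-1,-0.7,0.3],0,1],[[-0.4,-0.3,0.3],0,1],[[0,-0.1,0.4],0,1],[[0,0,0],0,1]]'
python3 - <<'E'
from h import *
q=env.get_state();print(q["tcp_pos"],q["wrist_force"],q["finger_gap"])
for n,bx in(("scene",(240,160,440,310)),("top",(190,150,310,240))):
    r=env.read_camera(n);x0,y0,x1,y1=bx;k=cv2.resize(r["color"][y0:y1,x0:x1],None,fx=4,fy=4,interpolation=cv2.INTER_CUBIC)
    for P,c in((q["tcp_pos"],(255,0,0)),([.590,.161,.156],(0,255,255))):
        u=(proj(r,P)[0]-[x0,y0])*4;cv2.circle(k,tuple(int(v) for v in u),4,c,1)
    cv2.imwrite(f"pics/{n}1.png",k)
E
```

```text
clock: 3.7
tcp_pos: [0.4279, 0.3257, 0.2251]
orientation: [-0.0, 0.091, 0.996, -0.0]
wrist_force: [-1.0, -0.0, -0.0]
finger_gap: 0.0002
clock: 5.2
tcp_pos: [0.587, 0.1616, 0.2003]
orientation: [-0.001, 0.09, 0.996, -0.0]
wrist_force: [-0.6, -0.7, 0.6]
finger_gap: -0.0002
[0.58695923 0.16158847 0.20028727] [-0.57849456 -0.65954276  0.60080918] -0.00019506504497280065
```

View pics/scene1.png

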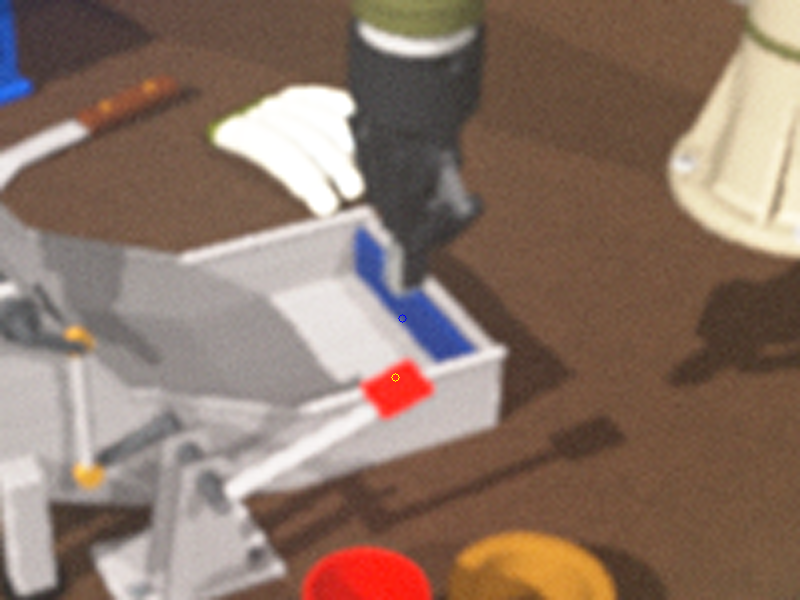

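View pics/top1.png

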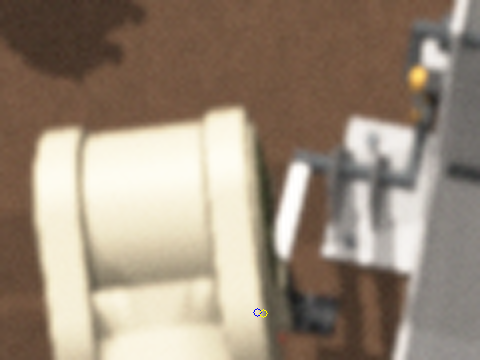

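The scene view shows the fingers directly above the pad: the fingertip is at about (403,290) and the pad at (397,388) in the crop. Next I'll come down slowly and watch the force.

```bash
python3 -m pendant '[[[0,0,0.6],0,1],[[0,0,0.6],0,1],[[0,0,0.6],0,1],[[0,0,0.4],0,1],[[0,0,0.3],0,1],[[0,0,0.2],0,1],[[0,0,0],0,1]]'
python3 - <<'E'
from h import *
r=env.read_camera("scene");x0,y0,x1,y1=(240,160,440,310);cv2.imwrite("pics/scene2.png",cv2.resize(r["color"][y0:y1,x0:x1],None,fx=4,fy=4,interpolation=cv2.INTER_CUBIC))
print(env.get_state()["wrist_force"])
E
```

```text
clock: 6.18
tcp_pos: [0.588, 0.1614, 0.1473]
orientation: [-0.0, 0.091, 0.996, 0.0]
wrist_force: [0.5, -0.3, -0.3]
finger_gap: 0.0004
[-0.62296514 -0.43008528  0.90289924]
```

View pics/scene2.png

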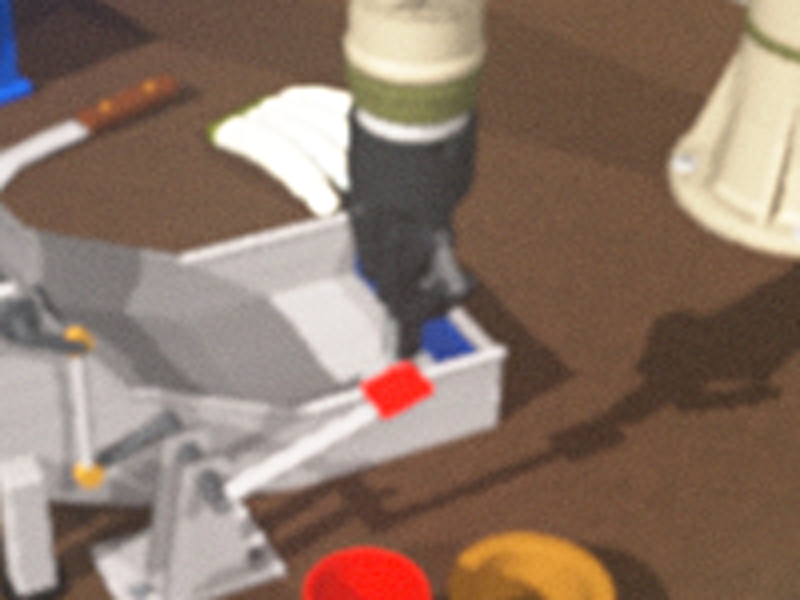

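The fingertip now appears at about (410,360), right at the pad's upper back edge, with no force yet. It looks about 20 mm higher than the nominal TCP, or offset away from the camera. I'll take a closer look at where the fingers really are before pressing.

Run:
```python
from h import *
q=env.get_state();T=q["tcp_pos"];print(T)
r=env.read_camera("scene");x0,y0,x1,y1=(310,200,390,260);f=10
k=cv2.resize(r["color"][y0:y1,x0:x1],None,fx=f,fy=f,interpolation=cv2.INTER_CUBIC)
k=np.clip(k.astype(float)*1.5,0,255).astype(np.uint8)
def D(P,c):
    u=(proj(r,P)[0]+.5-[x0,y0])*f;cv2.circle(k,tuple(int(v) for v in u),5,c,-1)
for i in range(6): D(T+[0,0,.02*i],(255,255,0))
# pad outline
a=np.radians(-10.33);x=np.array([np.cos(a),np.sin(a),0]);y=np.array([-x[1],x[0],0])
p=np.array([.590,.161,.156])
for sx in(-1,1):
  for sy in(-1,1): D(p+sx*.019*(x*.956-np.array([0,0,.292]))+sy*.017*y,(0,255,0))
cv2.imwrite("pics/scene3.png",k)
```

```text
[0.58818151 0.16138132 0.14753734]
```

View pics/scene3.png

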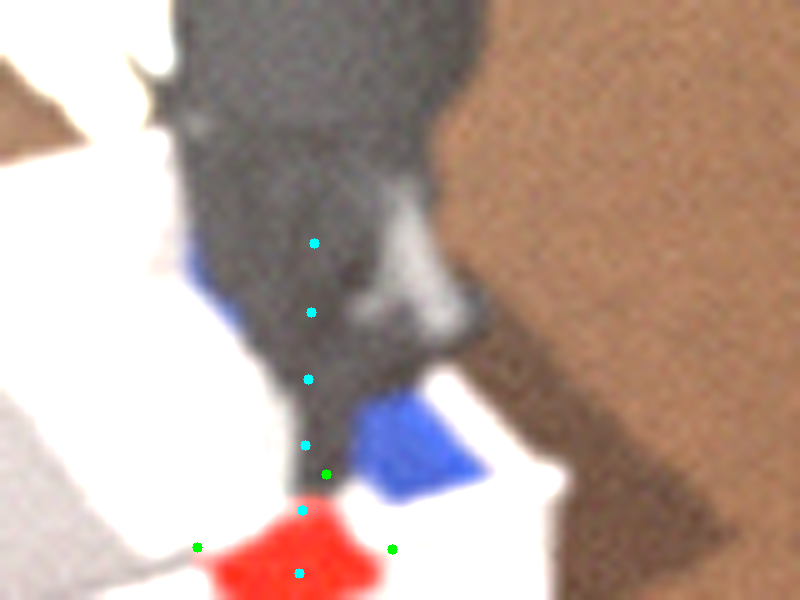

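```bash
cat > look.py <<'E'
import sys
from h import *
n,out=sys.argv[1],sys.argv[2];x0,y0,x1,y1=map(int,sys.argv[3:7]);f=float(sys.argv[7])
r=env.read_camera(n);k=cv2.resize(r["color"][y0:y1,x0:x1],None,fx=f,fy=f,interpolation=cv2.INTER_CUBIC)
cv2.imwrite(out,np.clip(k.astype(float)*1.3,0,255).astype(np.uint8))
q=env.get_state();print(q["clock"],q["tcp_pos"],q["wrist_force"])
E
python3 -m pendant '[[[0,0,0.2],0,1],[[0,0,0.2],0,1],[[0,0,0],0,1]]'
python3 look.py scene pics/scene4.png 310 200 390 260 10
```

```text
clock: 6.65
tcp_pos: [0.5877, 0.1614, 0.1389]
orientation: [-0.0, 0.091, 0.996, -0.0]
wrist_force: [-0.1, -0.3, -0.7]
finger_gap: 0.0002
6.7 [0.58786282 0.16137415 0.13911672] [ 0.03657156  0.02455038 -0.9249603 ]
```

View pics/scene4.png

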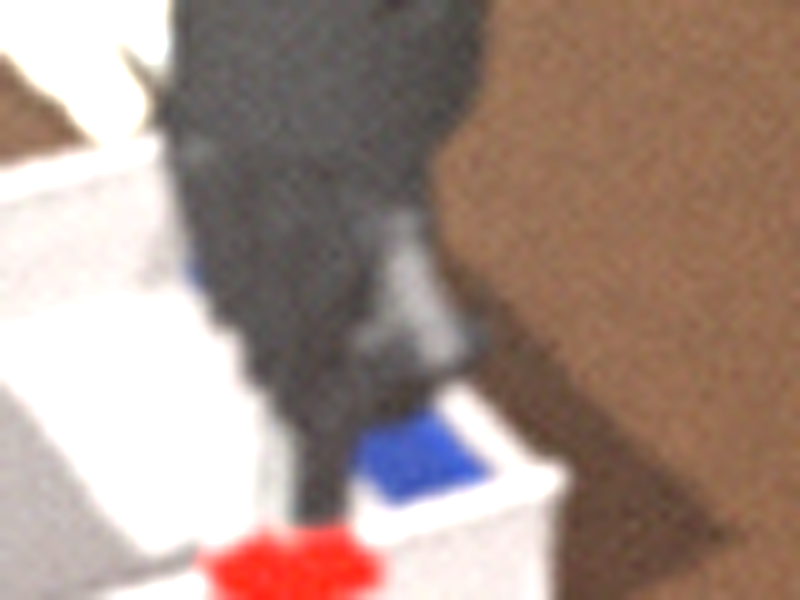

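The fingers now overlap the front of the pad's back corner, with the tip at (325,525), so they are above it and still free. Continuing down.

```bash
python3 -m pendant '[[[0,0,0.2],0,1],[[0,0,0.2],0,1],[[0,0,0],0,1]]'
python3 look.py scene pics/scene5.png 310 210 390 270 10
```

```text
clock: 7.08
tcp_pos: [0.5879, 0.1614, 0.1312]
orientation: [-0.0, 0.091, 0.996, 0.0]
wrist_force: [-0.1, 0.9, 0.0]
finger_gap: -0.0002
7.125 [0.58801703 0.1613583  0.13124766] [-0.74820062  0.56384819 -0.06141797]
```

View pics/scene5.png

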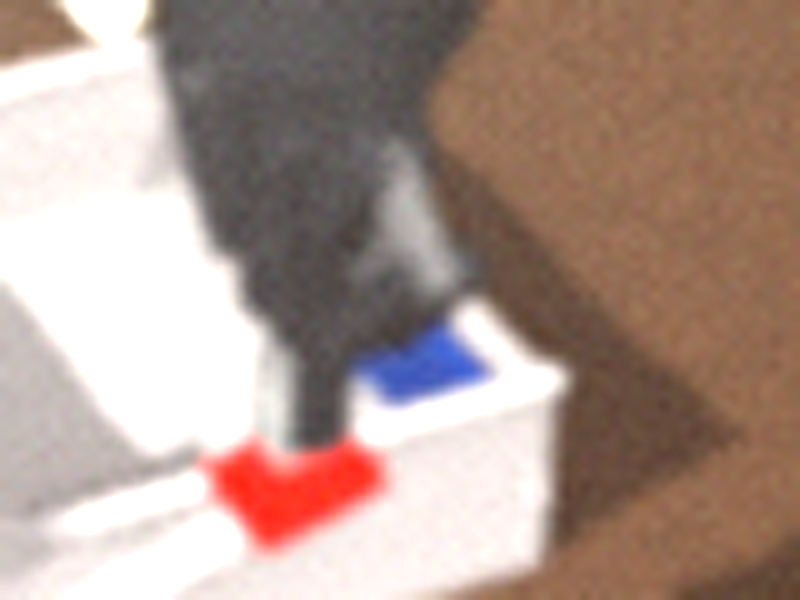

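The fingertip is well centred on the pad, at (305,448) against a pad centre of about (296,470), and only a few mm above it. Now pressing in gentle steps.

```bash
python3 -m pendant '[[[0,0,0.2],0,1],[[0,0,0.2],0,1],[[0,0,0.2],0,1],[[0,0,0],0,1]]'
python3 look.py scene pics/scene6.png 310 210 390 270 10
```

```text
clock: 7.62
tcp_pos: [0.5879, 0.1613, 0.1188]
orientation: [-0.0, 0.091, 0.996, -0.0]
wrist_force: [0.3, -0.2, 0.3]
finger_gap: 0.0002
7.675 [0.58798468 0.16129934 0.11888555] [ 0.11690014  0.58240462 -0.81771176]
```

View pics/scene6.png

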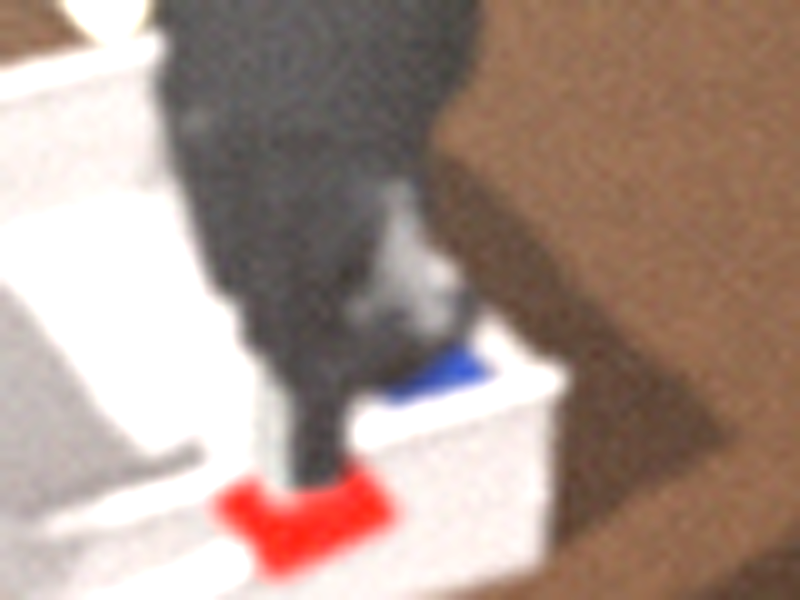

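The pad has moved down: its near corner went from (270,548) to (270,575). So there is contact, although the wrist force still reads about 0 N. I shouldn't trust that reading, and will use the camera, joint torques and TCP tracking instead.

```bash
python3 -c "
from h import *
q=env.get_state();print(np.round(q['tau'],2))"
python3 -m pendant '[[[0,0,0.2],0,1],[[0,0,0.25],0,1],[[0,0,0.25],0,1],[[0,0,0.25],0,1],[[0,0,0.25],0,1],[[0,0,0.25],0,1],[[0,0,0.25],0,1],[[0,0,0.25],0,1],[[0,0,0.25],0,1],[[0,0,0.25],0,1],[[0,0,0.2],0,1],[[0,0,0],0,1]]'
python3 look.py scene pics/scene7.png 140 170 400 360 3; python3 -c "
from h import *
q=env.get_state();print(np.round(q['tau'],2))"
```

```text
[ 7.000e-02 -5.278e+01  2.877e+01  3.000e-02  1.000e-02  0.000e+00]
clock: 9.18
tcp_pos: [0.5868, 0.1618, 0.0667]
orientation: [-0.001, 0.09, 0.996, 0.0]
wrist_force: [-5.4, 0.6, 8.1]
finger_gap: 0.0
9.225 [0.58684877 0.16178487 0.06682848] [-5.00029602  1.73595383  8.23844063]
[ -1.43 -48.7   27.48  -2.31  -0.47  -0.  ]
```

View pics/scene7.png

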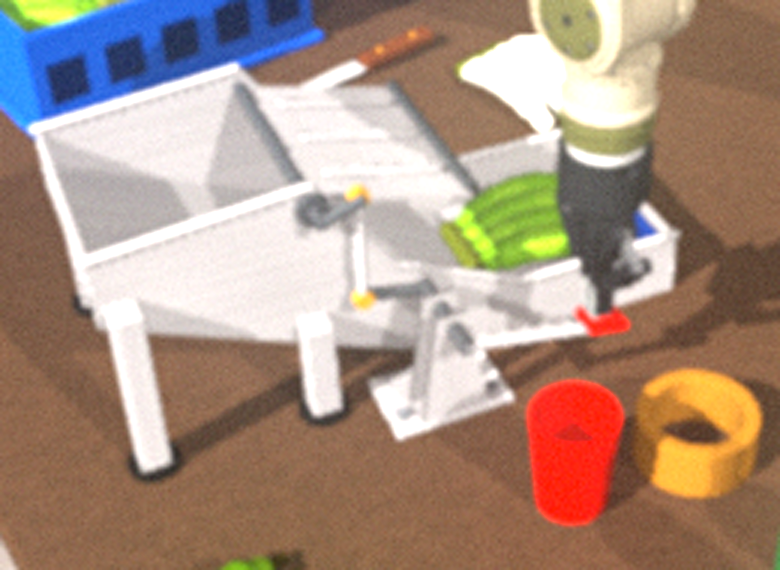

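The lid is almost open and the bananas are already sliding into the pan, at (520,220) in the crop. The force now reads 8 N. Pressing the rest of the way to the stop.

```bash
python3 -m pendant '[[[0,0,0.2],0,1],[[0,0,0.2],0,1],[[0,0,0.2],0,1],[[0,0,0],0,1]]'
python3 look.py scene pics/scene8.png 140 170 400 360 3
```

```text
clock: 9.72
tcp_pos: [0.5885, 0.1615, 0.0557]
orientation: [0.001, 0.091, 0.996, 0.0]
wrist_force: [-3.7, -0.9, 9.5]
finger_gap: 0.0005
9.775 [0.58843603 0.16152338 0.05567998] [-3.59099516  0.13056175  9.36328731]
```

View pics/scene8.png

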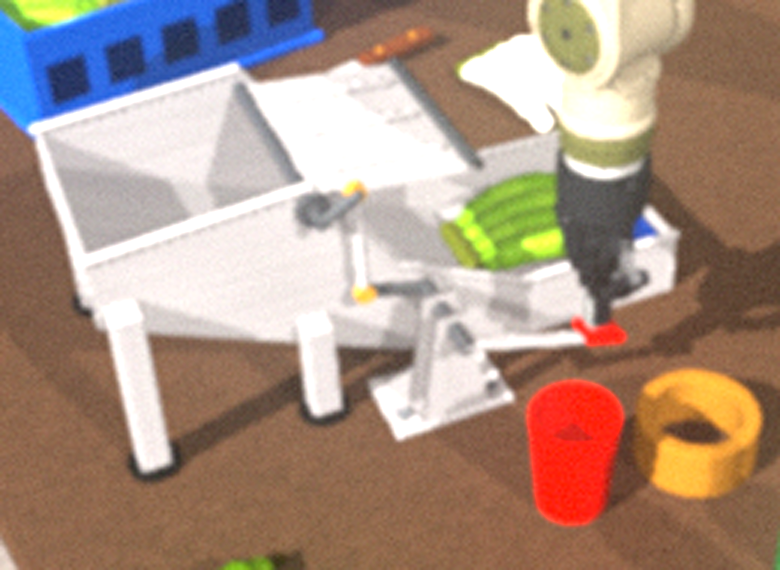

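```bash
python3 -m pendant '[[[0,0,0.2],0,1],[[0,0,0.2],0,1],[[0,0,0],0,1]]'
python3 -m pendant '[[[0,0,0.15],0,1],[[0,0,0],0,1]]'
```

```text
clock: 10.15
tcp_pos: [0.5892, 0.1615, 0.0538]
orientation: [0.003, 0.09, 0.996, 0.0]
wrist_force: [-16.6, -2.4, 43.9]
finger_gap: -0.0003
clock: 10.4
tcp_pos: [0.5894, 0.1616, 0.0532]
orientation: [0.004, 0.09, 0.996, 0.0]
wrist_force: [-20.2, -3.6, 56.7]
finger_gap: -0.0
```

The force jumps at TCP z ≈ 0.054, so the lever is on its stop. Easing back to about 20 N and holding.

```bash
python3 -m pendant '[[[0,0,-0.1],0,1],[[0,0,-0.1],0,1],[[0,0,-0.1],0,1],[[0,0,0],0,1],[[0,0,0],0,1],[[0,0,0],0,1]]'
python3 look.py scene pics/scene9.png 140 170 400 360 3
python3 look.py top pics/top9.png 190 80 400 310 2.6
python3 -c "
from h import *
t=env.read_camera('top')
c=t['color'];h=cv2.cvtColor(c,cv2.COLOR_BGR2HSV);m=(h[...,0]>30)&(h[...,0]<60)&(h[...,1]>120)
k=np.zeros_like(m);k[190:300,280:365]=1;m&=k;ys,xs=np.nonzero(m);print(len(xs),xs.min(),xs.max(),ys.min(),ys.max())
P=onz(t,(xs.mean(),ys.mean()),.05);a=np.radians(-10.33);d=P-[.4955,-.0247,.012];print(d@[np.cos(a),np.sin(a),0])"
```

```text
clock: 11.15
tcp_pos: [0.5889, 0.1615, 0.0545]
orientation: [0.002, 0.09, 0.996, 0.0]
wrist_force: [-11.4, -2.9, 30.7]
finger_gap: -0.0
11.2 [0.58886965 0.16154154 0.05446886] [-11.80762391  -0.99801533  30.46019911]
11.25 [0.58888635 0.16152588 0.05448322] [-10.85398076  -1.48912966  30.21689212]
1696 297 339 230 287
0.017476879238513914
```

View pics/scene9.png

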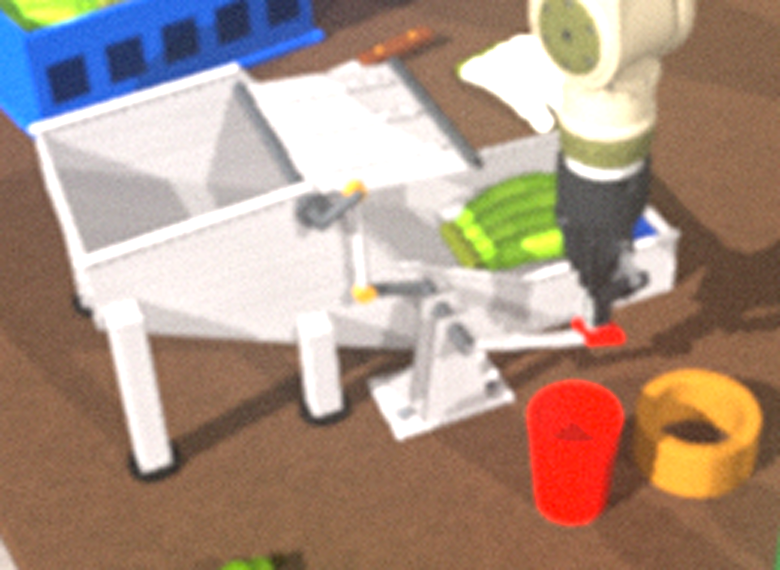

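View pics/top9.png

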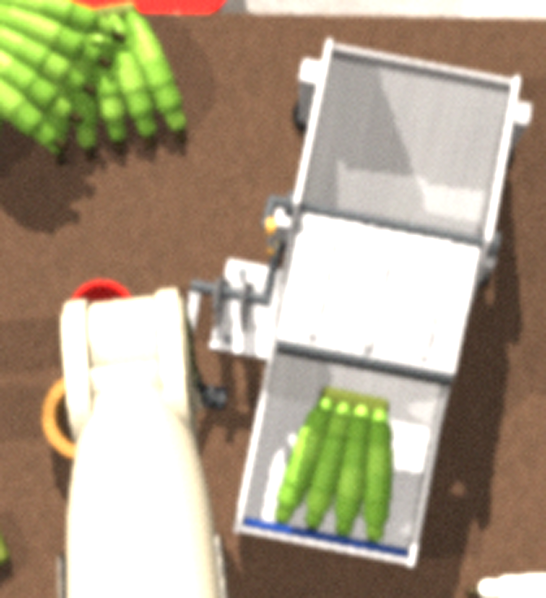

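The lid is wide open, and the bananas rest at the foam pad at pan x ≈ 0.017. Now letting the lever rise at about 30 mm/s.

```bash
python3 -m pendant '[[[0,0,-0.1],0,1],[[0,0,-0.15],0,1],[[0,0,-0.2],0,1],[[0,0,-0.2],0,1],[[0,0,-0.2],0,1],[[0,0,-0.2],0,1],[[0,0,-0.2],0,1],[[0,0,-0.2],0,1],[[0,0,-0.2],0,1],[[0,0,-0.2],0,1],[[0,0,-0.2],0,1],[[0,0,-0.2],0,1]]'
python3 look.py scene pics/scene10.png 140 170 400 360 3
```

```text
clock: 12.8
tcp_pos: [0.5872, 0.1617, 0.0949]
orientation: [-0.001, 0.09, 0.996, 0.0]
wrist_force: [-2.1, 0.1, 5.5]
finger_gap: 0.0001
12.85 [0.58734026 0.16171138 0.09552304] [-4.30786724  0.33922472  7.80952374]
```

View pics/scene10.png

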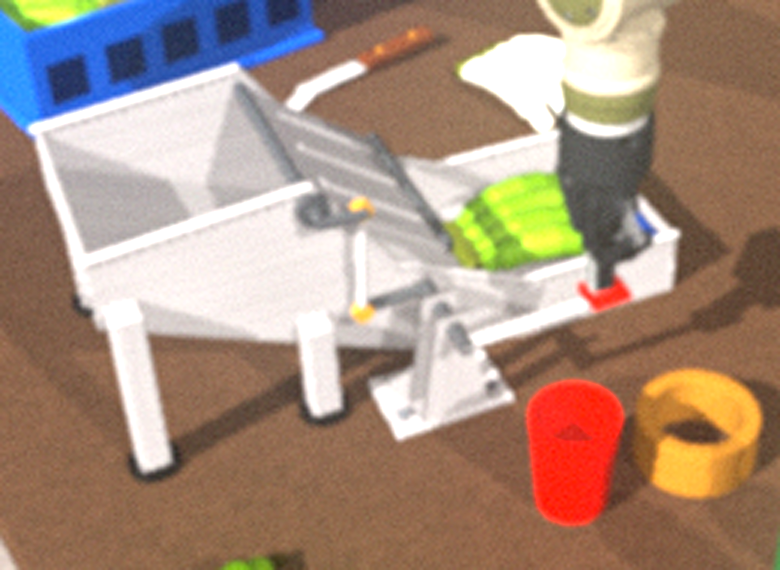

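```bash
python3 -m pendant '[[[0,0,-0.18],0,1],[[0,0,-0.18],0,1],[[0,0,-0.18],0,1],[[0,0,-0.18],0,1],[[0,0,-0.18],0,1],[[0,0,-0.18],0,1],[[0,0,-0.18],0,1],[[0,0,-0.18],0,1],[[0,0,-0.18],0,1],[[0,0,-0.18],0,1],[[0,0,-0.18],0,1],[[0,0,-0.18],0,1]]'
python3 look.py scene pics/scene11.png 140 170 400 360 3
```

```text
clock: 14.35
tcp_pos: [0.5865, 0.1614, 0.1369]
orientation: [-0.002, 0.09, 0.996, -0.0]
wrist_force: [0.2, 0.9, 0.3]
finger_gap: 0.0001
14.4 [0.58689225 0.16146825 0.13745744] [-0.62407971  0.46650997 -0.52481128]
```

View pics/scene11.png

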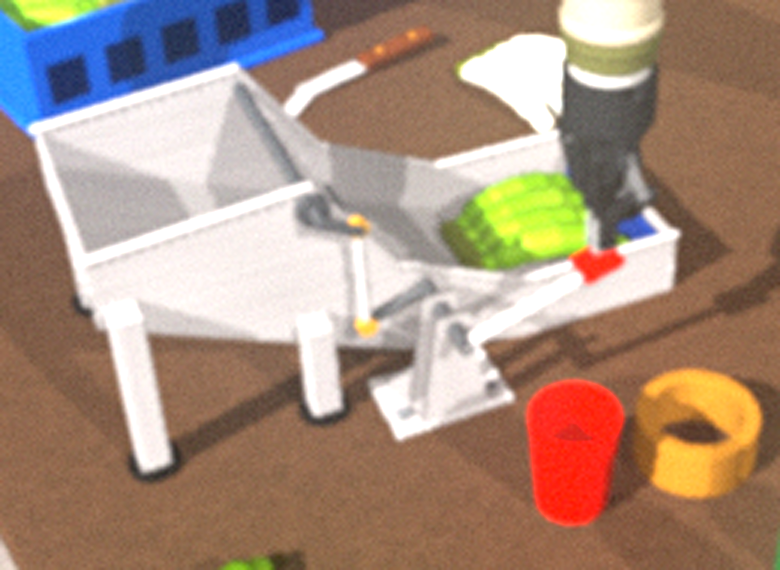

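The rod end is at full-image (262,279), the same as at the start, and the force is zero, so the lever looks fully up. Lifting clear and checking.

```bash
python3 -m pendant '[[[0,0,-0.2],0,1],[[0,0,-0.2],0,1],[[0,0,-0.3],0,1],[[0,0,-0.5],0,1],[[0,0,-0.7],0,1],[[0,0,-0.7],0,1],[[0,0,-0.7],0,1],[[0,0,-0.5],0,1],[[0,0,0],0,1],[[0,0,0],0,1]]'
python3 look.py scene pics/scene12.png 140 170 400 360 3
python3 -c "
from h import *
s=env.read_camera('scene');o=cv2.imread('pics/scene0.png')
print('pad now',red(s,(325,242,355,272)),'start',red({'color':o},(325,242,355,272)))
d=cv2.absdiff(s['color'],o).max(2);cv2.imwrite('pics/diff.png',np.clip(d*3.0,0,255).astype(np.uint8))"
```

```text
clock: 15.65
tcp_pos: [0.5879, 0.1614, 0.2131]
orientation: [-0.0, 0.091, 0.996, -0.0]
wrist_force: [0.0, 1.1, -0.8]
finger_gap: -0.0
15.7 [0.58773576 0.16134804 0.21293508] [ 0.25391477 -0.0942849  -1.1968339 ]
pad now ((np.float64(338.79545454545456), np.float64(256.530303030303)), 132) start ((np.float64(338.912), np.float64(256.848)), 125)
```

View pics/scene12.png

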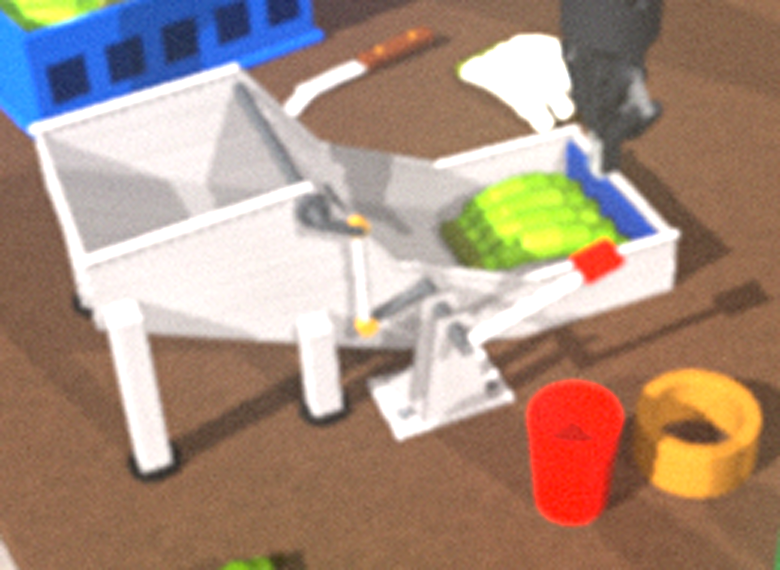

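View pics/diff.png

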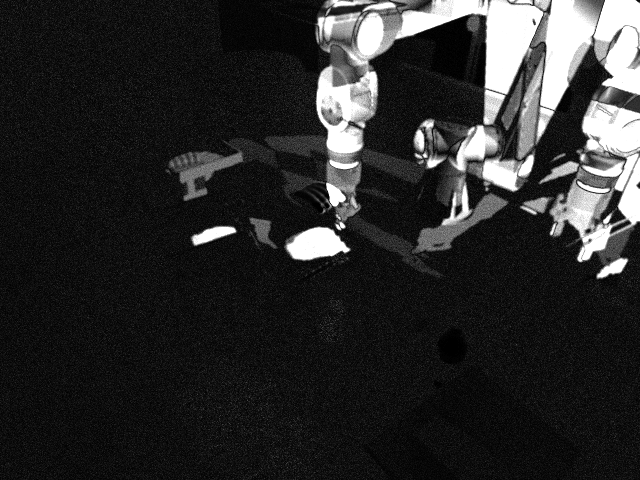

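The difference picture shows only the arm, shadows and bananas changed: the lever pad, the rod and the other things on the table are where they were. The pad centroid matches the start within 0.4 px, so the lid is shut. Handing in.

```bash
python3 -c "
from workcell import env
print(env.hand_in())"
```

```text
the job is handed in; nothing more can be done
None
```

I pressed the lever pad down to its stop with shut fingers, so the lid stood wide open. I kept it down until the bananas were in the pan. I then let the lever rise at about 30 mm/s, well under the 150 mm/s slam limit, lifted clear and handed in at about 15.8 s.

**Last checks**
- **Bananas:** they rested at the foam pad, at about x = +0.017 in the pan's frame, measured with the lid open. The final picture also shows them in the pan.
- **Lid and lever:** the pad was back within 0.4 px of its starting position and the rod looked as at the start, so the lever is up and the lid shut. I judged this from the pictures only, because the lid angle can't be read directly.
- **Other things:** comparing the scene picture before and after showed only the arm, shadows and bananas changed. The cup, tape, bottles, spare bananas and knife had not moved.
- **Robot:** the fingers were about 75 mm above the point where the lever was fully up, and the wrist force was around 1 N, which is noise.

**What disagreed**
- **Network:** its lever pad positions were off in both views, so I located the pad by colour and by fitting the chute.
- **Contact height:** the fingertips met the pad with the TCP reading about 25 to 30 mm lower than expected.
- **Wrist force:** it read about 0 N at the first small press, although the pad had visibly moved.
- **Stop force:** the wrist force briefly reached about 60 N at the stop, below the 120 N limit, and I eased it to about 32 N.

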